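# Zero the kitchen scale and weigh out spice jars

## Robot

A 7-joint arm with a two-finger parallel gripper is mounted at the origin on a cart in front of the work surface, level with it; the furniture and walls round the work are solid. World frame = base frame: x ahead of the robot, y to its left, z up, the work surface at z = 0. Lengths are in m, angles in rad, forces in N, time in s.
With the tool pointing down it reaches from about 0.4 to 0.85 m from the base axis. Payload 4.5 kg.
Tool frame: the origin (TCP) lies on the centre line of the jaws, within the pads' length; the fingertips stand 11 mm ahead of it and the grasp point (between the pads) lies 8 mm behind it; z points along the fingers, y is the line along which they close (so a half turn about z gives the same grasp; the last joint's range is limited). The gripper opens to 88 mm and grips with 3 to 60 N. Pads are 18 mm wide; open, the fingers measure 123 mm over their backs; the gripper's body (75 mm by 187 mm) begins 45 mm behind the grasp point.
Start: joints at [-1.262, 0.689, -0.195, 1.565, 0.157, 0.902, -0.215], TCP at [0.17, 0.602, 0.25] pointing down, gripper open.
Joint ranges: [-3.01, 3.01], [-0.46, 2.08], [-1.47, 1.51], [0.13, 2.56], [-1, 4.14], [0.04, 2.09], [-2.66, 2.66]. Speed limits (rad/s): [2.57, 2.57, 3.14, 3.14, 3.14, 3.14, 3.14].

## Interface

Orientations are given as [roll, pitch, yaw] about the fixed x, y, z axes, in that order (R = Rz(yaw) Ry(pitch) Rx(roll)).
In Python, from bench import r gives the robot as it stands.
- The arm moves only by the shell command python3 -m inch 'ROWS' [OPENING] [FORCE]. ROWS is JSON, a list of rows, each a list of 4 numbers: the shift along the tool's x, y, z scaled (see below), then the turn about the tool's z scaled (see below). In form: [[x, y, z, turn], ...]. A call has exactly 5 rows; each row is the pose to reach, as a shift and turn from the pose commanded when the call began, along the tool's axes at that moment; what a row does not reach only later rows make up. The controller multiplies each number of a shift by 0.15 m and each number of a turn by pi/2 rad. A row lasts 1/10 s, in which the tool goes at most 50 mm and 8.59 degrees, less where a joint would pass 70% of its speed; a pose out of reach is approached as far as the arm can. A call with a number of a shift or a turn outside -1 to 1 is refused whole. A call with a gripper value outside its range is refused whole. OPENING is the opening, from -1 (shut) to 1 (fully open), set as the call begins (- or left out, the last holds). The fingers move at their own pace and stop on an object; FORCE is the grip in N (left out, the last holds). Time passes only in rows, so rows that repeat a pose let the fingers close, or fill a call up. It gives the time, the measured TCP pose, the force, the opening and the grip force at its end, in the units of the state.
- r.sense(): the state, without advancing time (a new reading comes with each control period).
- r.camera(name): name is "side" or "top"; returns (picture, depth): 400x640x3 uint8, red, green, blue; 400x640 float32, m along the optical axis (not along the pixel's ray), 0 where there is no reading.
- r.camera_info(name): a dict with "fx", "fy", "cx", "cy" (pixels), "k1" (the pictures are not rectified: a ray, as slopes to the right and down, at radius r is drawn at 1 + k1 r^2 times it, then the intrinsics apply), "eye" and "rotation" of the camera in the world. Camera axes: x right, y down, z forward; pixel columns grow to the right and rows downward; lengths in m; the calibration is good to about 2 mm. A picture is of the moment at which its call begins. camera_info takes no time and is no camera call.
- r.hand_in(): hands the job in; it is judged then, once.
Trained networks look in the newest picture that a camera, given by its name, has taken for a name from the list of things; names that differ only in an ending like _2 or _b are one class to them, and where a whole thing is asked for, a point or a joint stands for the part that bears it (a point fixed in the world has none). Each returns a list of dicts, best first, with "conf" (0 to 1); they miss things now and then, are a little off and sometimes report something else, mostly with a low value. They report only what shows in the picture. A call takes as long as a camera call. They do not tell look-alikes from the thing itself.
- r.regions_of(thing, camera): "mask" (400x640 bool, what is visible of it) and "rect" ([left, top, right, bottom] in pixels, round what is visible of it).
- r.pinpoint(thing, camera): "xy" ([column, row] in pixels: a listed point, or the origin of a listed thing).
The state is a dict: "clock": time; "qpos": joint angles; "joint_vel": joint speeds; "tau": joint torques, N m; "tool_pos": TCP position; "tool_rot": TCP orientation; "ft_force": force on the tool from outside, world axes, zero at the start; "wrist_torque": the same for the moment, N m; "grip_width": finger opening in m; "grip_force": force on a finger pad.
Only numpy, scipy, OpenCV 4.12 (cv2) and the standard library are available. Lean on these libraries where they do the work, as an engineer would, in place of code of your own. Each camera call takes 0.05 s, during which the arm holds its last target. There are 200 camera calls.

## Task

With its tray still empty, zero the kitchen scale by turning the knob on its sloping dial until the zero mark lies behind the pointer. Then weigh out spice jars for a parcel: stand jars gently upright on the steel tray, one after another, until the pointer comes to rest within the raised target arc on the dial, and leave any jar you do not need standing on the worktop. Leave the jam jar, the white tub and the mug where they are.

Things in the scene. Friction and masses are not known exactly. Their poses are not given: they have to be found in the camera images.
- scale: White kitchen scale, 250 x 200 mm, fixed. Its front face slopes 35 degrees from level towards the robot and carries a round aluminium dial plate 104 mm across; a steel tray lies behind and above it, its near edge 70 mm behind the dial's centre. Origin on the worktop below the dial's centre (66 mm up); x from dial to tray, z up
- knob (a point): Black bar grip in the middle of the dial, one part with the dial plate: 44 mm long, 13 mm wide, 28 mm high above its round foot (42 mm across). Point on its axis, 10 mm below its top. z: the knob's axis, out of the sloping face; x: along the bar towards the plate's zero mark. Turns with about 0.05 N m and stays where left
- dial (a joint): Angle of the dial plate with its knob, rad, growing clockwise as seen looking at the dial. 0: the plate's zero mark (a thick black bar near the rim, in line with the grip) is exactly behind the pointer of the empty scale, at twelve o'clock. It starts turned clockwise by 0.5 to 1.1
- pointer (a joint): Angle of the thin black pointer hand over the dial, rad, clockwise from its twelve o'clock position with the tray empty. 75 rad per metre of tray travel: about 0.6 for each spice jar on the tray. Moved only by the tray, not by the knob
- pointer_tip (a point): The pointer's tip, 45 mm from the dial's axis; its x axis points outwards along the pointer, z out of the face
- arc (a joint): Angle from the zero mark clockwise to the middle of the target arc, rad. The arc is a raised black line near the rim of the dial plate (radius 46 mm) with a short bar across each end, reaching 0.36 rad either side of its middle; it rides round with the plate. The pointer is in the arc when pointer minus dial is within 0.36 of arc
- arc_mid (a point): Middle of the target arc; its x axis points outwards from the dial's axis
- tray (a joint): How far the sprung tray has sunk, m: 0 empty, growing downwards, 245 N/m, stop at 0.026. About 0.008 for each jar
- tray_top (a point): Centre of the top surface of the steel weighing tray (160 mm front to back, 210 mm side to side, rim 5 mm high), about 124 mm above the worktop with the tray empty; it sinks with the tray. x points away from the dial, y to the scale's left, z up. Open above. Two jars stand well on it 50 mm either side of its centre along y
- jar_slim_centre (a point): Centre (half-way up) of the slim spice jar with a dark screw cap, straight sides: round, closed, 41 mm across, 105 mm tall, about 0.2 kg (all three jars weigh nearly the same). Stands upright on the worktop at the start; z up along the jar
- jar_short_centre (a point): Centre (half-way up) of the shortest spice jar, with a dark screw cap: round, closed, 44 mm across, 96 mm tall, about 0.2 kg (all three jars weigh nearly the same). Stands upright on the worktop at the start; z up along the jar
- jar_tall_centre (a point): Centre (half-way up) of the tallest spice jar, with a smooth-sided cap: round, closed, 45 mm across, 108 mm tall, about 0.2 kg (all three jars weigh nearly the same). Stands upright on the worktop at the start; z up along the jar
- jam: Bystander: a wide jam jar, 64 x 69 x 88 mm; origin at the centre of its underside. To be left where it stands
- tub: Bystander: a small lidded white tub, 67 mm across, 51 mm high; origin at the centre of its underside. To be left where it stands
- mug: Bystander: a mug with handle, 78 x 116 x 101 mm; origin at the centre of its underside. To be left where it stands
Not all that is in view belongs to the job. Of the things like the part that bears jar_tall_centre, leave any that is green; of the rest the smaller one is meant.

How it is judged:
By the outcome, as a careful person would: the job done as asked, in the order asked, and still so for the second after the job is handed in, with the robot touching nothing.
It also fails if it takes over 67 s, if anything falls off the work surface, if the arm or the gripper's body presses on something with over 40 N, if the wrist force passes 120 N, or if a joint passes its speed limit or range.

## Working session

There is one attempt and no reset: what is moved stays moved. The work goes in short steps, Python scripts to look and compute and a shell command to move; the robot and the scene stay as the last step left them, time stands still between calls to the robot, and variables do not carry over. Pictures are saved under pics/ and viewed, at most 10 in all, crops included, and the job is handed in when it is done.

```bash
mkdir -p pics; ls; cat > h.py <<'E'
from bench import r
import numpy as np, cv2
from scipy.spatial.transform import Rotation as R
def cam(n):
    i=r.camera_info(n); K=np.array([[i['fx'],0,i['cx']],[0,i['fy'],i['cy']],[0,0,1.]])
    return i,K,np.array(i['eye']),np.array(i['rotation'])
def slopes(n,px):
    i,K,e,Ro=cam(n); d=(np.atleast_2d(px)-[i['cx'],i['cy']])/[i['fx'],i['fy']]
    s=d.copy()
    for _ in range(20): s=d/(1+i['k1']*(s**2).sum(1,keepdims=True))
    return s
def rays(n,px):
    s=slopes(n,px); i,K,e,Ro=cam(n)
    return e,(np.c_[s,np.ones(len(s))])@Ro.T
def at_depth(n,px,z):
    e,d=rays(n,px); return e+d*np.atleast_1d(z)[:,None]
def at_plane(n,px,p0,nrm):
    e,d=rays(n,px); t=((np.array(p0)-e)@nrm)/(d@nrm); return e+d*t[:,None]
def proj(n,P):
    i,K,e,Ro=cam(n); c=(np.atleast_2d(P)-e)@Ro; s=c[:,:2]/c[:,2:]
    s=s*(1+i['k1']*(s**2).sum(1,keepdims=True)); return s*[i['fx'],i['fy']]+[i['cx'],i['cy']]
def save(name,img): cv2.imwrite('pics/'+name,img[...,::-1])
E
python3 - <<'E'
from h import *
s=r.sense(); print({k:np.round(v,3).tolist() for k,v in s.items()})
for n in('side','top'):
    p,d=r.camera(n); save(n+'0.png',p); np.save(n+'0.npy',d); i=r.camera_info(n); print(n,i)
    for t in('scale','knob','pointer_tip','arc_mid','tray_top','jar_slim_centre','jar_short_centre','jar_tall_centre','jam','tub','mug'):
        for o in r.pinpoint(t,n)[:4]:
            x=np.array(o['xy']); c,w=np.clip(x.round().astype(int),0,[639,399]); z=d[w,c]
            print(t,round(o['conf'],2),x.round(1),at_depth(n,x,z)[0].round(3))
print(r.sense()['clock'])
E
```

```text
pics
{'clock': 0.0, 'qpos': [-1.262, 0.69, -0.195, 1.566, 0.157, 0.902, -0.215], 'joint_vel': [0.001, 0.0, 0.001, 0.001, -0.002, 0.001, 0.001], 'tau': [-0.0, -52.756, -1.267, -15.343, -0.053, 0.007, 0.0], 'tool_pos': [0.169, 0.601, 0.249], 'tool_rot': [-3.14, 0.0, 2.867], 'ft_force': [0.36, 0.413, -0.167], 'wrist_torque': [0.003, 0.004, 0.015], 'grip_force': 0.0, 'grip_width': 0.088}
side {'fx': 417.41085135087303, 'fy': 417.41085135087303, 'cx': 323.5864428985771, 'cy': 196.7612197458447, 'k1': -0.08915821569821414, 'eye': array([ 0.18589752, -0.52529022,  0.46996543]), 'rotation': array([-1.95486933e+00,  3.04765419e-04, -4.36808415e-01])}
scale 0.95 [345.3 291.7] [-0.201 -0.913  0.083]
knob 0.87 [330.7 253.4] [-0.159 -0.871  0.125]
knob 0.27 [272.4 221.9] [ 0.001 -0.71   0.285]
pointer_tip 0.36 [360.5 245.7] [-0.279 -0.99   0.005]
arc_mid 0.56 [362.1 267.2] [-0.26  -0.972  0.024]
arc_mid 0.2 [268.4 196.6] [ 0.015 -0.696  0.299]
tray_top 0.55 [416.1 222.7] [-0.506 -1.217 -0.222]
jar_slim_centre 0.68 [311.2 207.1] [-0.203 -0.914  0.081]
jar_slim_centre 0.61 [362. 245.] [-0.289 -1.  
[... 777 characters left out ...]
 -1.721 -1.122]
knob 0.96 [441.6 250.4] [-1.582 -1.708 -1.108]
pointer_tip 0.48 [441.1 226.9] [-1.626 -1.751 -1.151]
arc_mid 0.55 [461.1 239.7] [-1.816 -1.941 -1.341]
arc_mid 0.53 [265.7 183.2] [-0.553 -0.678 -0.079]
tray_top 0.58 [443.6 168.8] [-1.638 -1.763 -1.164]
jar_slim_centre 0.69 [309.4 214.3] [-0.761 -0.886 -0.287]
jar_slim_centre 0.22 [210.6 225.3] [-0.118 -0.243  0.356]
jar_short_centre 0.58 [278.2 248.3] [-0.548 -0.674 -0.074]
jar_tall_centre 0.59 [363.3 207.1] [-1.025 -1.15  -0.55 ]
jar_tall_centre 0.39 [306.7 213.5] [-0.74  -0.865 -0.265]
jam 0.62 [309.9 176.2] [-0.813 -0.938 -0.338]
tub 0.91 [267.6 184. ] [-0.563 -0.689 -0.089]
mug 0.89 [209.5 224.9] [-0.103 -0.228  0.372]
1.2
```

```bash
sed -i "s/np.array(i\['rotation'\])$/R.from_euler('xyz',i['rotation']).as_matrix()/" h.py
python3 - <<'E'
from h import *
a={'side':'''scale 345.3 291.7
knob 330.7 253.4
tip 360.5 245.7
arc 362.1 267.2
tray 416.1 222.7
slim 311.2 207.1
slim 362 245
short 269.8 205.4
tall 388.2 205.8
tall 339.7 220.4
tall 271.7 217.6
jam 346.3 217.3
tub 319.1 200.6
mug 268.4 197.3''','top':'''knob 441.6 250.4
tip 441.1 226.9
arc 461.1 239.7
tray 443.6 168.8
slim 309.4 214.3
short 278.2 248.3
tall 363.3 207.1
tall 306.7 213.5
jam 309.9 176.2
tub 267.6 184
mug 209.5 224.9'''}
for n in a:
    d=np.load(n+'0.npy')
    for l in a[n].split('\n'):
        t,x,y=l.split(); x,y=float(x),float(y); print(n,l,at_depth(n,[x,y],d[round(y),round(x)])[0].round(3))
p=cv2.imread('pics/side0.png'); cv2.imwrite('pics/side1.png',cv2.resize(p[130:370,180:500],(800,600)))
E
```

```text
side scale 345.3 291.7 [0.476 0.007 0.048]
side knob 330.7 253.4 [0.469 0.053 0.102]
side tip 360.5 245.7 [0.532 0.056 0.101]
side arc 362.1 267.2 [0.51  0.012 0.086]
side tray 416.1 222.7 [0.649 0.05  0.127]
side slim 311.2 207.1 [0.557 0.341 0.062]
side slim 362 245 [0.538 0.061 0.099]
side short 269.8 205.4 [0.438 0.299 0.104]
side tall 388.2 205.8 [0.647 0.143 0.126]
side tall 339.7 220.4 [0.56  0.194 0.088]
side tall 271.7 217.6 [0.44  0.296 0.075]
side jam 346.3 217.3 [0.576 0.194 0.092]
side tub 319.1 200.6 [0.625 0.444 0.029]
side mug 268.4 197.3 [0.447 0.335 0.109]
top knob 441.6 250.4 [0.481 0.062 0.107]
top tip 441.1 226.9 [0.534 0.058 0.098]
top arc 461.1 239.7 [0.509 0.005 0.071]
top tray 443.6 168.8 [0.66  0.057 0.123]
top slim 309.4 214.3 [0.553 0.352 0.104]
top short 278.2 248.3 [0.476 0.419 0.096]
top tall 363.3 207.1 [0.565 0.237 0.154]
top tall 306.7 213.5 [0.554 0.358 0.107]
top jam 309.9 176.2 [0.644 0.354 0.088]
top tub 267.6 184 [0.631 0.458 0.05 ]
top mug 209.5 224.9 [0.524 0.575 0.099]
```

View pics/side0.png

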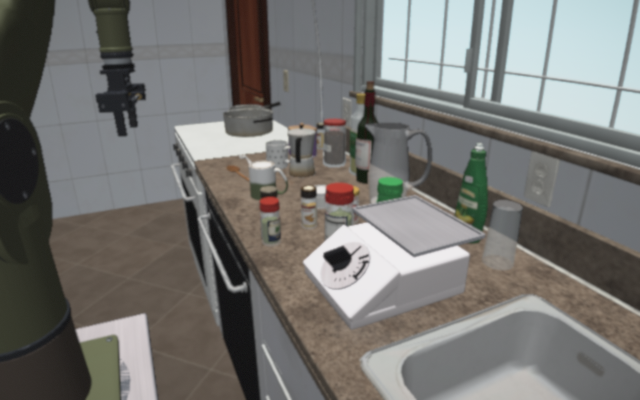

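View pics/top0.png

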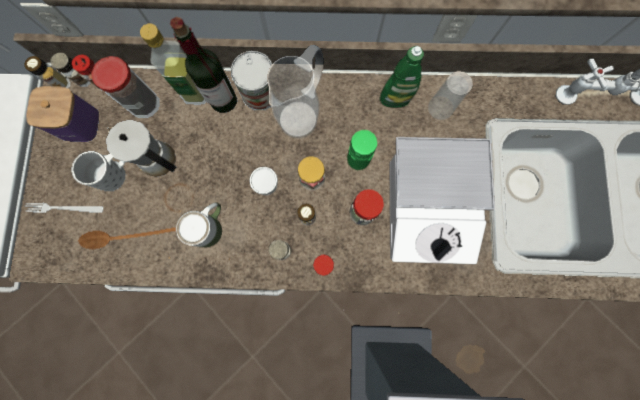

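The side view shows the scale with its dial at about (345,265) and the tray behind it. The top view shows:
- **Knob:** (441,243).
- **Slim jar:** (307,213).
- **Short jar:** grey cap, (279,248).
- **Tall look-alikes:** small red (323,265), large red (368,205) and green (362,145). The small red one is the one meant.

Next I'll measure these from depth.

```bash
python3 - <<'E'
from h import *
d=np.load('top0.npy'); v,u=np.mgrid[:400,:640]; px=np.c_[u.ravel(),v.ravel()]
P=at_depth('top',px,d.ravel()).reshape(400,640,3)
def sel(c,rad,zl,zh):
    m=(np.hypot(P[...,0]-c[0],P[...,1]-c[1])<rad)&(P[...,2]>zl)&(P[...,2]<zh)&(d>0); return P[m]
q=sel((.65,.055),.17,.119,.14)
print('tray',cv2.minAreaRect(q[:,:2].astype(np.float32)),np.median(q[:,2]))
for n,p in dict(slim=(307,213),short=(279,248),red=(323,265),bigred=(368,205),green=(362,145),jam=(311,170),tub=(264,181),mug=(196,230)).items():
    c=P[p[1],p[0]]; q=sel(c,.045,c[2]-.012,.3)
    print(n,c.round(3),cv2.minAreaRect(q[:,:2].astype(np.float32))[:2],np.percentile(q[:,2],95).round(3),len(q))
# face plane fit
q=P[235:262,396:480].reshape(-1,3)
m=np.ones(len(q),bool)
for k in range(8):
    A=np.c_[q[m][:,:2],np.ones(m.sum())]; co=np.linalg.lstsq(A,q[m][:,2],rcond=None)[0]
    e=q[:,2]-np.c_[q[:,:2],np.ones(len(q))]@co; m=np.abs(e)<max(.003,.02/2**k)
nn=np.array([-co[0],-co[1],1]); nn/=np.linalg.norm(nn)
print('face n',nn,'tilt',np.degrees(np.arccos(nn[2])),'yaw of x',np.arctan2(co[1],co[0]),co,m.mean())
s=cv2.imread('pics/side0.png')[230:300,295:395]; t=cv2.imread('pics/top0.png')[215:270,385:490]
cv2.imwrite('pics/dial0.png',np.vstack([cv2.resize(s,(600,310),interpolation=2)[:, :],cv2.resize(t,(600,290),interpolation=2)]))
for z in ('side','top'): pass
E
```

```text
tray ((0.6520932912826538, 0.08565663546323776), (0.16045451164245605, 0.26910704374313354), 0.08013863861560822) 0.1241309561727979
slim [0.556 0.358 0.103] ((0.5593535900115967, 0.36120685935020447), (0.03852592781186104, 0.03857665881514549)) 0.107 260
short [0.477 0.417 0.097] ((0.47483402490615845, 0.4196736514568329), (0.03977026417851448, 0.04065386950969696)) 0.098 295
red [0.443 0.319 0.108] ((0.44478338956832886, 0.3188991844654083), (0.04289116710424423, 0.04334695637226105)) 0.11 334
bigred [0.57  0.227 0.15 ] ((0.5746597051620483, 0.22623980045318604), (0.06152264028787613, 0.05955054983496666)) 0.153 680
green [0.704 0.24  0.143] ((0.7128748297691345, 0.23650872707366943), (0.056979984045028687, 0.05536213144659996)) 0.144 539
jam [0.659 0.352 0.088] ((0.6625930070877075, 0.35371413826942444), (0.061431027948856354, 0.058495424687862396)) 0.09 557
tub [0.639 0.467 0.049] ((0.6415532231330872, 0.4693533480167389), (0.06512439996004105, 0.06350439786911011)) 0.052 593
mug [0.512 0.605 0.099] ((0.5169458389282227, 0.6113432049751282), (0.07351873815059662, 0.07546838372945786)) 0.102 950
face n [-0.61553371 -0.00917746  0.78805712] tilt 37.9956845552502 yaw of x 0.01490865632163603 [ 0.78107753  0.01164568 -0.32382753] 0.4845679012345679
```

View pics/dial0.png

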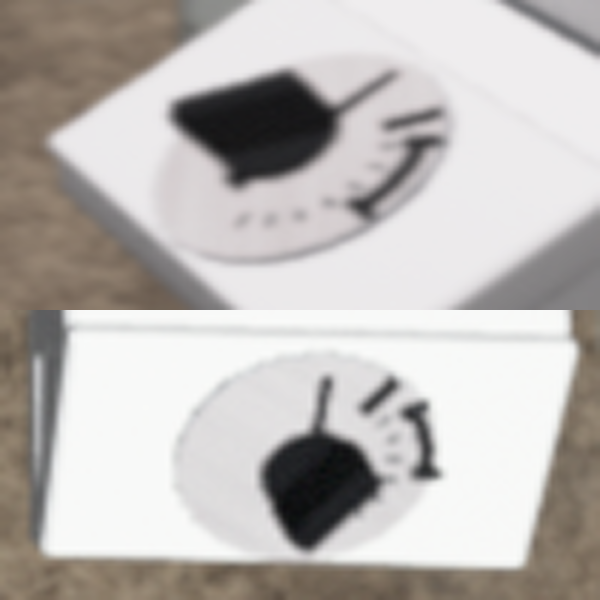

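```bash
cat >> h.py <<'E'
def dialframe(c,yaw):
    X=np.array([np.cos(yaw),np.sin(yaw),0]); t=np.radians(35)
    up=X*np.cos(t)+np.array([0,0,np.sin(t)]); n=-X*np.sin(t)+np.array([0,0,np.cos(t)])
    return np.array(c),up,np.cross(up,n),n   # right = cross(up,n)
E
python3 - <<'E'
from h import *
d=np.load('top0.npy'); v,u=np.mgrid[:400,:640]; px=np.c_[u.ravel(),v.ravel()]
P=at_depth('top',px,d.ravel()).reshape(400,640,3)
m=(abs(P[...,0]-.65)<.12)&(abs(P[...,1]-.05)<.12)&(P[...,2]>.119)&(P[...,2]<.135)
lab=cv2.connectedComponentsWithStats(cv2.morphologyEx(m.astype(np.uint8),cv2.MORPH_OPEN,np.ones((3,3))))
k=1+np.argmax(lab[2][1:,4]); q=P[lab[1]==k]
rc=cv2.minAreaRect(q[:,:2].astype(np.float32)); print(rc,lab[2][k])
yaw=np.radians(rc[2]); yaw=(yaw+np.pi/4)%(np.pi/2)-np.pi/4
c=np.array([*rc[0],0]); o=c-.15*np.array([np.cos(yaw),np.sin(yaw),0]); o[2]=.066
o,up,ri,n=dialframe(o,yaw); print('dial o',o.round(4),'yaw',yaw)
marks=dict(zero=(451.5,231.1),a0=(458.2,234),a1=(459.7,245.7),am=(460.3,239.7),tip=(442.2,228.7),pl=(385+173/5.714,215+155/5.27),pr=(385+437/5.714,215+150/5.27),pt=(385+300/5.714,215+42/5.27))
for k,p in marks.items():
    w=at_plane('top',p,o,n)[0]-o; print(k,'r',np.hypot(w@up,w@ri).round(4),'cw',np.arctan2(w@ri,w@up).round(3),(w@up).round(4),(w@ri).round(4))
ms=dict(zero=(412,121),a0=(428,142),a1=(365,210),tip=(395,74),am=(408,182))
for k,p in ms.items():
    p=(295+p[0]/6,230+p[1]/(310/70)); w=at_plane('side',p,o,n)[0]-o; print('s',k,'r',np.hypot(w@up,w@ri).round(4),'cw',np.arctan2(w@ri,w@up).round(3))
w=P[215:270,385:490].reshape(-1,3); w=w[(w-o)@n>.03]; print('knob hi pts',len(w),((w-o)@up).mean(),((w-o)@ri).mean(),((w-o)@n).max(), w.mean(0),w[:,2].max())
print(r.sense()['tool_pos'])
E
```

```text
((0.6521331071853638, 0.05718962103128433), (0.16045451164245605, 0.21217294037342072), 0.08013863861560822) [ 396  137   99   73 6863]
dial o [0.5021 0.057  0.066 ] yaw 0.0013986831019082713
zero r 0.0397 cw 0.73 0.0296 0.0265
a0 r 0.0483 cw 1.085 0.0225 0.0427
a1 r 0.0521 cw 1.73 -0.0083 0.0515
am r 0.0506 cw 1.417 0.0077 0.05
tip r 0.0355 cw 0.135 0.0351 0.0048
pl r 0.0508 cw -1.731 -0.0081 -0.0502
pr r 0.0545 cw 1.61 -0.0022 0.0544
pt r 0.0501 cw -0.158 0.0494 -0.0079
s zero r 0.0379 cw 0.452
s a0 r 0.0435 cw 0.776
s a1 r 0.041 cw 1.608
s tip r 0.0464 cw -0.222
s am r 0.0443 cw 1.219
knob hi pts 210 0.04668129817824944 -0.028789193206525735 0.7317265350528749 [0.47656212 0.08573327 0.18384825] 0.9193856685687967
[0.1695878  0.60157962 0.24974969]
```

```bash
cat > go.py <<'E'
import sys
from h import *
s=r.sense(); p=np.array(s['tool_pos']); y=s['tool_rot'][2]
print('t',round(s['clock'],2),'pos',p.round(4),'rot',np.round(s['tool_rot'],4),'q',np.round(s['qpos'],2),'w',round(s['grip_width'],4))
if len(sys.argv)>1:
    t=np.array([float(a) for a in sys.argv[1:4]]); d=R.from_euler('xyz',s['tool_rot']).inv().apply(t-p)/.15
    print('shift',d.round(3),'turn',[round(((y-float(a)+np.pi)%(2*np.pi)-np.pi)/(np.pi/2),3) for a in sys.argv[4:]])
E
python3 -m inch '[[-0.2,-0.2,0,-0.09],[-0.4,-0.4,0,-0.175],[-0.6,-0.6,0,-0.175],[-0.8,-0.8,0,-0.175],[-1,-1,0,-0.175]]' 1 15
python3 -m inch '[[-0.15,-0.25,0,0],[-0.3,-0.5,0,0],[-0.45,-0.75,0,0],[-0.6,-1,0,0],[-0.7,-1,0,0]]'
python3 -m inch '[[-0.15,-0.25,0,0],[-0.3,-0.5,0,0],[-0.45,-0.75,0,0],[-0.6,-1,0,0],[-0.65,-1,0,0]]'
python3 go.py .482 .057 .091 3.143
```

```text
clock: 1.7
tool_pos: [0.274, 0.415, 0.2499]
tool_rot: [3.141, 0.0, -3.142]
ft_force: [1.1, 0.9, 0.3]
grip_width: 0.0881
grip_force: 0.0
clock: 2.2
tool_pos: [0.3798, 0.2599, 0.2495]
tool_rot: [-3.136, -0.001, 3.134]
ft_force: [0.2, 0.9, -0.7]
grip_width: 0.0884
grip_force: 0.0
clock: 2.7
tool_pos: [0.4781, 0.1096, 0.2495]
tool_rot: [-3.138, 0.001, 3.131]
ft_force: [-0.3, -0.3, -0.4]
grip_width: 0.088
grip_force: 0.0
t 2.7 pos [0.4781 0.1096 0.2495] rot [-3.1375e+00  6.0000e-04  3.1307e+00] q [-0.1   0.53 -0.34  1.96  0.27  0.7   0.95] w 0.088
shift [-0.029 -0.346  1.058] turn [np.float64(-0.008)]
```

```bash

python3 -m inch '[[-0.02,-0.2,0.1,-0.007],[-0.03,-0.345,0.3,-0.007],[-0.03,-0.345,0.6,-0.007],[-0.03,-0.345,0.8,-0.007],[-0.03,-0.345,0.8,-0.007]]'
python3 -m inch '[[0,0,0,0],[0,0,0,0],[0,0,0,0],[0,0,0,0],[0,0,0,0]]'
python3 go.py .482 .057 .091 3.143
python3 - <<'E'
from h import *
a=r.camera('side')[0]; b=r.camera('top')[0]
save('g1.png',np.vstack([cv2.resize(a[180:320,270:430],(640,300)),cv2.resize(b[190:280,370:500],(640,300))]))
E
```

```text
clock: 3.2
tool_pos: [0.4782, 0.0649, 0.1269]
tool_rot: [-3.14, -0.006, -3.13]
ft_force: [-0.8, 0.2, 0.5]
grip_width: 0.0879
grip_force: 0.0
clock: 3.7
tool_pos: [0.4807, 0.0648, 0.1305]
tool_rot: [3.141, 0.002, -3.131]
ft_force: [0.5, 0.5, 0.1]
grip_width: 0.0882
grip_force: 0.0
t 3.7 pos [0.4807 0.0648 0.1305] rot [ 3.1412e+00  1.5000e-03 -3.1307e+00] q [-0.09  0.72 -0.22  2.09  0.41  0.37  0.94] w 0.0882
shift [-0.008 -0.052  0.263] turn [np.float64(0.006)]
```

View pics/g1.png

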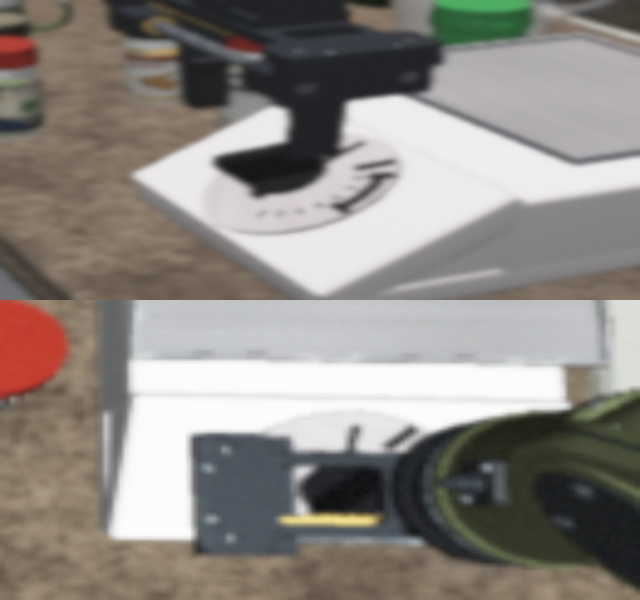

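The fingers straddle the knob, which sits at about (340,490) in the lower view, and the jaw is clear of the tray. I'll go down and close.

```bash

python3 -m inch '[[-0.01,-0.05,0.1,0.006],[-0.01,-0.05,0.2,0.006],[-0.01,-0.05,0.26,0.006],[-0.01,-0.05,0.26,0.006],[-0.01,-0.05,0.26,0.006]]'
python3 go.py .482 .057 .091 3.143
python3 -m inch '[[0,0,0,0],[0,0,0,0],[0,0,0,0],[0,0,0,0],[0,0,0,0]]' -1 15
python3 -m inch '[[0,0,0,0],[0,0,0,0],[0,0,0,0],[0,0,0,0],[0,0,0,0]]'
python3 go.py
```

```text
clock: 4.3
tool_pos: [0.4819, 0.0576, 0.0908]
tool_rot: [3.141, -0.0, -3.14]
ft_force: [-0.8, -0.4, -0.2]
grip_width: 0.088
grip_force: 0.0
t 4.3 pos [0.4819 0.0576 0.0908] rot [ 3.1414e+00 -1.0000e-04 -3.1395e+00] q [-0.11  0.8  -0.16  2.1   0.44  0.27  0.91] w 0.088
shift [-0.001 -0.004 -0.001] turn [np.float64(0.0)]
clock: 4.8
tool_pos: [0.4819, 0.0573, 0.0908]
tool_rot: [3.141, 0.0, -3.14]
ft_force: [-0.4, 0.1, -0.4]
grip_width: 0.0501
grip_force: 0.0
clock: 5.3
tool_pos: [0.4812, 0.0572, 0.0909]
tool_rot: [-3.141, -0.001, -3.14]
ft_force: [-2.5, 0.1, 4.9]
grip_width: 0.029
grip_force: 16.3
t 5.3 pos [0.4812 0.0572 0.0909] rot [-3.1413e+00 -1.0000e-03 -3.1396e+00] q [-0.11  0.8  -0.16  2.11  0.45  0.27  0.91] w 0.029
```

```bash

python3 -m inch '[[0,0,0,0],[0,0,0,0],[0,0,0,0],[0,0,0,0],[0,0,0,0]]' -1 30
python3 - <<'E'
from h import *
a=r.camera('side')[0]
save('g2.png',cv2.resize(a[200:300,290:410],(720,600),interpolation=2))
E
```

```text
clock: 5.8
tool_pos: [0.4821, 0.0569, 0.0918]
tool_rot: [-3.141, 0.001, -3.141]
ft_force: [-2.5, -0.6, 14.9]
grip_width: 0.0124
grip_force: 38.4
```

View pics/g2.png

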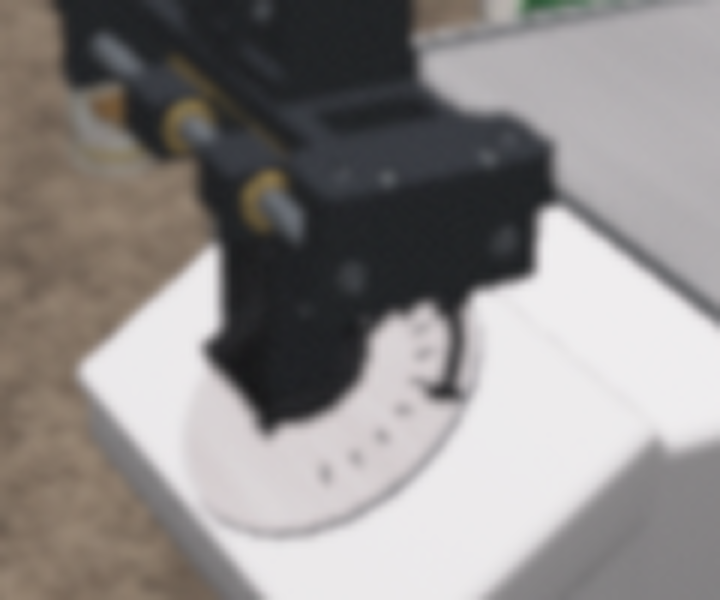

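The width is now 12.4 mm, so the bar lies flat between the pads, and the arc has turned round with the plate (its lower end is at (440,390)). I'll open, lift and check.

```bash

python3 -m inch '[[0,0,0,0],[0,0,0,0],[0,0,0,0],[0,0,-0.02,0],[0,0,-0.04,0]]' 0.2
python3 -m inch '[[0,0,-0.2,0],[0,0.1,-0.5,0],[0,0.4,-0.8,0],[0,0.7,-0.9,0],[0,1,-0.9,0]]' 1
python3 -m inch '[[0,0.3,0,0],[0,0.6,0,0],[0,0.8,0,0],[0,0.8,0,0],[0,0.8,0,0]]' 1
python3 - <<'E'
from h import *
s=r.camera('side')[0]; t=r.camera('top')[0]
o,up,ri,n=dialframe((.5021,.057,.066),.0014)
def rect(c,img,N=300,hw=.06):   # rectify the dial face: up = 12 o'clock
    g=np.linspace(-hw,hw,N); a,b=np.meshgrid(g,g); P=o+a.ravel()[:,None]*ri-b.ravel()[:,None]*up
    q=proj(c,P).reshape(N,N,2).astype(np.float32); return cv2.remap(img,q[...,0],q[...,1],cv2.INTER_CUBIC)
save('d2.png',np.hstack([rect('side',s),rect('top',t)]))
for c in('side','top'):
  for k in('pointer_tip','arc_mid','knob'):
    for x in r.pinpoint(k,c)[:1]:
        w=at_plane(c,x['xy'],o,n)[0]-o; print(c,k,round(x['conf'],2),np.arctan2(w@ri,w@up).round(3),np.hypot(w@ri,w@up).round(4))
print(r.sense()['tool_pos'],r.sense()['clock'])
E
```

```text
clock: 6.35
tool_pos: [0.4826, 0.0576, 0.0968]
tool_rot: [3.141, 0.001, -3.14]
ft_force: [0.4, -0.5, 1.1]
grip_width: 0.0506
grip_force: 0.0
clock: 6.85
tool_pos: [0.4838, 0.2045, 0.2347]
tool_rot: [3.139, 0.006, 3.14]
ft_force: [1.4, 0.3, 0.4]
grip_width: 0.0876
grip_force: 0.0
clock: 7.35
tool_pos: [0.4814, 0.3233, 0.2313]
tool_rot: [-3.141, 0.0, -3.139]
ft_force: [0.4, -0.5, 0.2]
grip_width: 0.088
grip_force: 0.0
side pointer_tip 0.43 -0.117 0.0485
side arc_mid 0.47 0.542 0.0441
side knob 0.8 -1.484 0.0462
top pointer_tip 0.6 0.127 0.0365
top arc_mid 0.48 0.861 0.0417
top knob 0.95 2.634 0.028
[0.48170607 0.32229401 0.23149878] 7.75
```

View pics/d2.png

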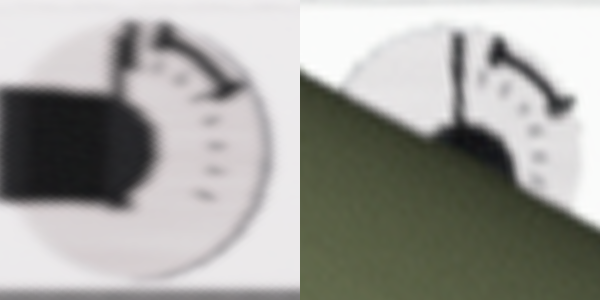

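Both rectified views show the zero mark behind the pointer at twelve o'clock. The arc runs about 0.35–1.05 rad past zero, so one jar should do. I'll take the small red tall jar.

```bash

python3 -m inch '[[0.15,-0.02,0.1,0],[0.245,-0.02,0.3,0],[0.245,-0.02,0.5,0],[0.245,-0.02,0.6,0],[0.245,-0.02,0.6,0]]' 1 15
python3 go.py .445 .319 .065 3.143
```

```text
clock: 8.25
tool_pos: [0.4436, 0.3189, 0.1396]
tool_rot: [-3.139, -0.003, -3.14]
ft_force: [-1.1, 0.1, -0.0]
grip_width: 0.0879
grip_force: 0.0
t 8.25 pos [0.4436 0.3189 0.1396] rot [-3.1388 -0.0032 -3.1398] q [-0.56  0.76 -0.24  1.9   0.33  0.53  0.55] w 0.0879
shift [-0.011  0.002  0.497] turn [np.float64(0.0)]
```

```bash

python3 -m inch '[[-0.01,0,0.15,0],[-0.01,0,0.3,0],[-0.01,0,0.42,0],[-0.01,0,0.5,0],[-0.01,0,0.5,0]]' 1 15
python3 -m inch '[[0,0,0,0],[0,0,0,0],[0,0,0,0],[0,0,0,0],[0,0,0,0]]' -1 15
python3 -m inch '[[0,0,0,0],[0,0,0,0],[0,0,0,0],[0,0,0,0],[0,0,0,0]]'
python3 go.py
```

```text
clock: 8.75
tool_pos: [0.446, 0.3198, 0.0658]
tool_rot: [-3.141, -0.001, -3.14]
ft_force: [0.3, -0.3, -0.5]
grip_width: 0.0881
grip_force: 0.0
clock: 9.25
tool_pos: [0.4464, 0.3201, 0.0668]
tool_rot: [3.141, 0.0, -3.14]
ft_force: [-0.0, -1.0, 0.4]
grip_width: 0.0504
grip_force: 0.0
clock: 9.75
tool_pos: [0.4462, 0.3199, 0.0665]
tool_rot: [-3.141, 0.0, -3.14]
ft_force: [0.0, -1.4, 4.0]
grip_width: 0.0444
grip_force: 15.0
t 9.75 pos [0.4462 0.3199 0.0665] rot [-3.1414e+00  1.0000e-04 -3.1400e+00] q [-0.6   0.88 -0.17  1.92  0.38  0.37  0.5 ] w 0.0444
```

```bash

python3 -m inch '[[0,0,-0.1,0],[0,0,-0.3,0],[0,0,-0.55,0],[0,0,-0.8,0],[0,0,-1,0]]' -1 20
python3 -m inch '[[0,0,-0.15,0],[-0.12,-0.12,-0.3,0],[-0.3,-0.3,-0.3,0],[-0.5,-0.5,-0.3,0],[-0.7,-0.7,-0.3,0]]'
python3 -m inch '[[-0.2,-0.2,0,0],[-0.4,-0.4,0,0],[-0.55,-0.55,0,0],[-0.67,-0.7,0,0],[-0.67,-0.72,0,0]]'
python3 -m inch '[[0,0,0,0],[0,0,0,0],[0,0,0,0],[0,0,0,0],[0,0,0,0]]'
python3 go.py .652 .107 .192 3.143
```

```text
clock: 10.25
tool_pos: [0.4461, 0.3203, 0.2179]
tool_rot: [3.141, 0.0, -3.14]
ft_force: [0.4, 0.1, -2.6]
grip_width: 0.0439
grip_force: 19.9
clock: 10.75
tool_pos: [0.5519, 0.2143, 0.2611]
tool_rot: [3.141, -0.001, -3.139]
ft_force: [0.2, 0.2, -1.8]
grip_width: 0.0442
grip_force: 19.9
clock: 11.25
tool_pos: [0.6543, 0.1019, 0.2599]
tool_rot: [-3.138, 0.0, 3.137]
ft_force: [-0.5, -0.4, -2.0]
grip_width: 0.0439
grip_force: 19.9
clock: 11.75
tool_pos: [0.6517, 0.1082, 0.2616]
tool_rot: [3.141, 0.0, -3.139]
ft_force: [0.1, 0.0, -1.1]
grip_width: 0.044
grip_force: 19.9
t 11.75 pos [0.6517 0.1082 0.2616] rot [ 3.1413  0.     -3.1386] q [-0.06  0.74 -0.34  1.43  0.27  1.02  1.12] w 0.044
shift [-0.002 -0.008  0.464] turn [np.float64(0.001)]
```

```bash

python3 -m inch '[[0,0,0.15,0],[0,0,0.28,0],[0,0,0.38,0],[0,0,0.43,0],[0,0,0.43,0]]'
python3 -m inch '[[0,0,0.01,0],[0,0,0.02,0],[0,0,0.03,0],[0,0,0.04,0],[0,0,0.05,0]]'
python3 -m inch '[[0,0,0.01,0],[0,0,0.02,0],[0,0,0.03,0],[0,0,0.035,0],[0,0,0.035,0]]'
python3 go.py
```

```text
clock: 12.25
tool_pos: [0.6514, 0.1074, 0.196]
tool_rot: [-3.141, -0.002, -3.139]
ft_force: [-0.3, -0.4, -2.7]
grip_width: 0.0442
grip_force: 19.9
clock: 12.75
tool_pos: [0.6522, 0.1074, 0.1896]
tool_rot: [3.141, 0.001, -3.14]
ft_force: [0.1, 0.4, -2.1]
grip_width: 0.0442
grip_force: 19.9
clock: 13.25
tool_pos: [0.6522, 0.1074, 0.1842]
tool_rot: [3.141, 0.0, -3.14]
ft_force: [0.7, -0.2, -1.5]
grip_width: 0.044
grip_force: 19.9
t 13.25 pos [0.6522 0.1074 0.1842] rot [ 3.1414e+00  4.0000e-04 -3.1400e+00] q [-0.07  0.82 -0.31  1.51  0.3   0.86  1.08] w 0.044
```

```bash

python3 -m inch '[[0,0,0.01,0],[0,0,0.015,0],[0,0,0.02,0],[0,0,0.02,0],[0,0,0.02,0]]'
python3 -m inch '[[0,0,0.005,0],[0,0,0.005,0],[0,0,0.005,0],[0,0,0.005,0],[0,0,0.005,0]]'
python3 - <<'E'
from h import *
z=[]
for k in range(3): a=r.camera('side')[0]; s=r.sense(); z.append(s['ft_force'][2])
print(np.round(z,2),s['tool_pos'])
o,up,ri,n=dialframe((.5021,.057,.066),.0014)
for k in('pointer_tip','arc_mid'):
    for x in r.pinpoint(k,'side')[:2]:
        w=at_plane('side',x['xy'],o,n)[0]-o; print(k,round(x['conf'],2),np.arctan2(w@ri,w@up).round(3),np.hypot(w@ri,w@up).round(4))
save('p3.png',cv2.resize(a[130:300,290:500],(741,600)))
E
```

```text
clock: 13.75
tool_pos: [0.6522, 0.1074, 0.1812]
tool_rot: [3.141, 0.0, -3.14]
ft_force: [0.8, 0.5, 1.0]
grip_width: 0.0441
grip_force: 19.9
clock: 14.25
tool_pos: [0.6521, 0.1074, 0.1804]
tool_rot: [3.141, 0.0, -3.14]
ft_force: [0.3, -0.7, -0.4]
grip_width: 0.0442
grip_force: 19.9
[0.28 0.34 0.69] [0.65210579 0.1073884  0.18040286]
pointer_tip 0.68 0.367 0.0437
pointer_tip 0.46 0.359 0.0379
arc_mid 0.5 0.482 0.0419
```

View pics/p3.png

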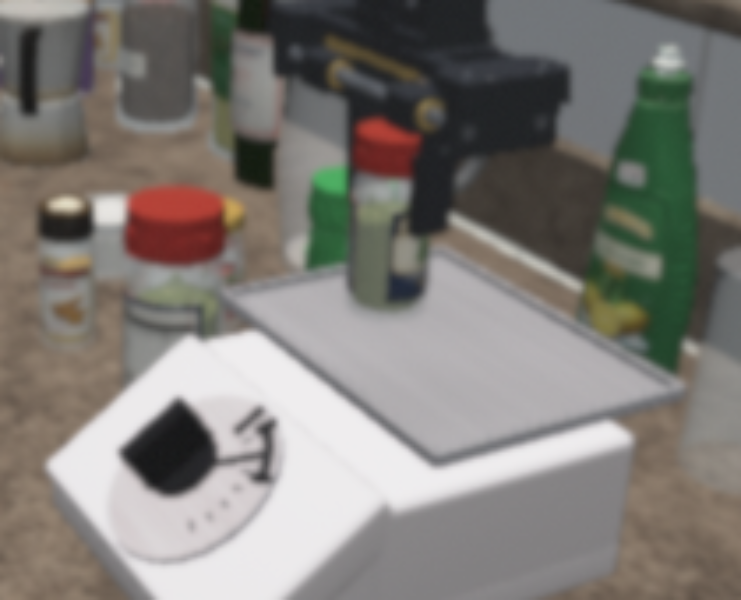

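The jar stands on the tray (foot at about (385,300)), the wrist force is near zero and the pointer is inside the arc. I'll release it and retreat.

```bash

python3 -m inch '[[0,0,0,0],[0,0,0,0],[0,0,0,0],[0,0,0,0],[0,0,0,0]]' 0.5
python3 -m inch '[[0,0,0,0],[0,0,0,0],[0,0,-0.1,0],[0,0,-0.25,0],[0,0,-0.5,0]]' 1
python3 -m inch '[[0,0,-0.2,0],[0,0.2,-0.4,0],[0,0.5,-0.4,0],[0,0.8,-0.4,0],[0,1,-0.4,0]]'
python3 -m inch '[[0.1,0.2,0,0],[0.2,0.4,0,0],[0.3,0.6,0,0],[0.4,0.8,0,0],[0.4,0.8,0,0]]'
python3 -m inch '[[0,0,0,0],[0,0,0,0],[0,0,0,0],[0,0,0,0],[0,0,0,0]]'
python3 - <<'E'
from h import *
s=r.camera('side')[0]; t=r.camera('top')[0]
o,up,ri,n=dialframe((.5021,.057,.066),.0014)
def rect(c,img,N=300,hw=.06):
    g=np.linspace(-hw,hw,N); a,b=np.meshgrid(g,g); P=o+a.ravel()[:,None]*ri-b.ravel()[:,None]*up
    q=proj(c,P).reshape(N,N,2).astype(np.float32); return cv2.remap(img,q[...,0],q[...,1],cv2.INTER_CUBIC)
v=cv2.resize(np.hstack([s[150:310,250:490],t[120:280,250:490]]),(780,260))
d=cv2.copyMakeBorder(np.hstack([rect('side',s),rect('top',t)]),0,0,0,180,0)
save('f4.png',np.vstack([v,d]))
for c in('side','top'):
  for k in('pointer_tip','arc_mid'):
    for x in r.pinpoint(k,c)[:1]:
        w=at_plane(c,x['xy'],o,n)[0]-o; print(c,k,round(x['conf'],2),np.arctan2(w@ri,w@up).round(3),np.hypot(w@ri,w@up).round(4))
print(r.sense()['tool_pos'],r.sense()['clock'])
E
```

```text
clock: 15.0
tool_pos: [0.6519, 0.1074, 0.1803]
tool_rot: [3.142, -0.0, -3.14]
ft_force: [0.7, -0.8, 0.5]
grip_width: 0.0659
grip_force: 0.0
clock: 15.5
tool_pos: [0.6508, 0.107, 0.2552]
tool_rot: [-3.141, -0.004, -3.14]
ft_force: [0.3, 0.4, -0.0]
grip_width: 0.0883
grip_force: 0.0
clock: 16.0
tool_pos: [0.6508, 0.2618, 0.3172]
tool_rot: [3.138, 0.001, -3.137]
ft_force: [0.4, -0.0, -0.0]
grip_width: 0.0883
grip_force: 0.0
clock: 16.5
tool_pos: [0.587, 0.3842, 0.3168]
tool_rot: [3.136, -0.002, -3.131]
ft_force: [-0.5, 0.1, 0.7]
grip_width: 0.0882
grip_force: 0.0
clock: 17.0
tool_pos: [0.5921, 0.3765, 0.3154]
tool_rot: [-3.141, 0.0, -3.141]
ft_force: [-0.8, 0.7, -0.4]
grip_width: 0.088
grip_force: 0.0
side pointer_tip 0.53 0.224 0.038
side arc_mid 0.58 0.384 0.0416
[0.59159096 0.37724108 0.31539823] 17.3
```

View pics/f4.png

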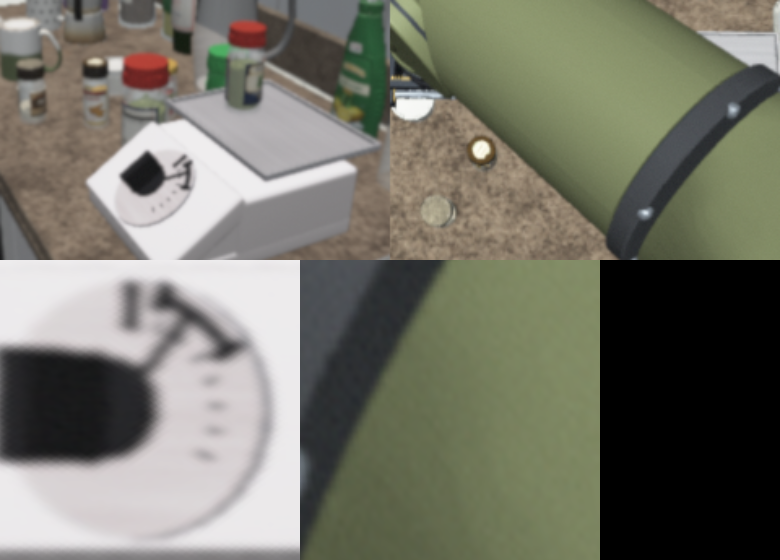

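The final view shows the tall jar upright on the tray, the pointer at about (165,350) well inside the arc, and the zero mark still at twelve o'clock. The other two jars are still standing on the worktop.

```bash
python3 -c "
from bench import r
print(r.hand_in())"
```

```text
the job is handed in; nothing more can be done
None
```

I zeroed the scale, stood the small red-capped tall jar upright on the tray so the pointer rests inside the target arc, left everything else on the worktop, and handed in at 17.3 s; the verdict was not shown.

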